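# Load the specimen carrier up the microscope's loading ramp

## Task

Pick up the flat specimen carrier by its thumb bar, set it down nose uphill on the lower half of the loading ramp, between the rails, and let go of it. Then push it slowly up the ramp, under the side lip and past the spring shoe, until it beds against the padded top stop with a firm press of about 9 N on the pad (the pad must never take more than 18 N), and leave it resting there. Leave the dish, the bottle and the lens where they are.

Things in the scene. Friction and masses are not known exactly. Their poses are not given: they have to be found in the camera images.
- thumb_bar (a point): centre of the carrier's upright thumb bar, where to grasp it: 14 mm thick (along x), 36 wide (y), from 14 to 42 mm above the carrier's underside, flush with the tail face. This point is 28 mm above the underside, 7 ahead of the tail face, 93 behind the nose face. Axes are the carrier's: x to the nose, z up.
- nose (a point): centre of the carrier's nose face (50 mm wide, 14 high), 7 above its underside. Axes are the carrier's.
- carrier: specimen carrier: loose flat aluminium plate, 100 mm long (x, nose at +x), 60 wide (y), 14 thick (z), 0.28 to 0.46 kg, a thin glass slide on top, both nose corners chamfered 5 x 12 mm. Origin at the centre of its underside, 50 from nose and tail faces.
- deck: sloping aluminium deck of the fixed loading ramp, 260 mm long, 100 wide, rising 10 degrees. Origin on the sliding surface at mid-foot (lower edge), 12 mm above the bench; x up the slope, y to the left, z out of the surface. Lower half: carrier's nose face at x = 80 to 138. Friction holds the carrier wherever it is left.
- shoe: white spring shoe on the deck's -y side, 16 mm high; origin and axes as the deck's. Lead-in from y = -36 at x = 140 to y = -22 at x = 170, then flat to x = 207. It gives outwards and presses the carrier on the long rail with 3 to 4 N. Pushing takes 2 to 5 N on the bare ramp, and 2 to 8 N more as the nose passes the shoe, steady for nose x beyond 190; it differs each time.
- pad_face (a point): centre of the face of the top stop's black rubber pad (40 mm wide, 20 high), x up the slope. The fixed stop is set nearer or further each time: face at deck x = 224 to 247 mm, its centre 11 to 15 mm above the deck. The pad is stiff: it yields 1 mm per 8 N, and springs back.
- pad: the pad as a solid, the part of the stop that the nose meets; origin at the centre of its face. Only what is left of the push after the drag on the ramp and shoe reaches the pad; pressing the carrier down or sideways while pushing adds to the drag (friction about 0.5 to 0.7).
- dish: round glass dish, diameter 60 mm, 14 high, loose; leave alone. Origin at the centre of its underside
- oil: small amber bottle, diameter 32 mm, 62 high, loose; leave alone. Origin at the centre of its underside
- objective: brass microscope lens, diameter 34 mm, 52 high, loose, standing; leave alone. Origin at the centre of its underside
- rail (a point): inner face of the long black rail on the deck's +y side, at the deck's foot; axes as the deck's. Rails are 10 mm high, 12 thick. The long rail's inner face is at deck y = +33 mm all the way up; the short rail on the other side has its inner face at y = -37, from x = 0 to 135. The lane between them is 70 wide.
- lip (a point): middle of the underside of the black lip over the long rail: it covers deck x = 157 to 252 mm, y = 24 to 45, underside 19 mm and top 23 mm above the deck, so that the carrier must slide in under it and cannot be lowered in there. Axes as the deck's.
Things that resemble listed ones, but are neither listed nor needed, are in the scene too. Of the things that look like the carrier, the largest one is meant.

How it is judged:
By the outcome, as a careful person would: the job done as asked, in the order asked, and still so for the second after the job is handed in, with the robot touching nothing.
It also fails if it takes over 72 s, if anything falls off the work surface, if the arm or the gripper's body presses on something with over 40 N, if the wrist force passes 120 N, or if a joint passes its speed limit or range.

## Robot

A 7-joint arm with a two-finger parallel gripper is mounted at the origin on the work surface. World frame = base frame: x ahead of the robot, y to its left, z up, the work surface at z = 0. Lengths are in m, angles in rad, forces in N, time in s.
With the tool pointing down it reaches from about 0.4 to 0.85 m from the base axis. Payload 4.5 kg.
Tool frame: the origin (TCP) lies midway between the tips of the shut fingers; the grasp point (between the pads) lies 19 mm behind it (robot.grasp_offset is the distance from the TCP to the grasp point, in m); z points along the fingers, y is the direction in which the jaws open and shut (so a half turn about z gives the same grasp; the last joint's range is limited). The gripper opens to 88 mm and grips with 3 to 60 N. Pads are 18 mm wide; open, the fingers measure 123 mm over their backs; the gripper's body (75 mm by 187 mm) begins 45 mm behind the grasp point.
Start: joints at [-1.315, 0.689, -0.195, 1.565, 0.157, 0.902, -0.215], TCP at [0.137, 0.61, 0.239] pointing down, gripper open.
Joint ranges: [-3.01, 3.01], [-0.46, 2.08], [-1.47, 1.51], [0.13, 2.56], [-1, 4.14], [0.04, 2.09], [-2.66, 2.66]. Speed limits (rad/s): [2.57, 2.57, 3.14, 3.14, 3.14, 3.14, 3.14].

## Interface

Orientations are given as [roll, pitch, yaw] about the fixed x, y, z axes, in that order (R = Rz(yaw) Ry(pitch) Rx(roll)).
In Python, from workcell import robot, imaging gives the robot as it stands.
- The arm moves only by the tool send_rows, never from a script. Its argument "moves" is a list of rows, each a list of 2 entries, a list of its own where there are three numbers: the shift along the world's x, y, z in mm, then the turn about the world's z in rad. A call has exactly 8 rows; each row shifts and turns the commanded pose from where the row before left it; what a row does not reach is not made up. A row lasts 1/8 s, in which the tool goes at most 62.5 mm and 10.7 degrees, less where a joint would pass 70% of its speed; a pose out of reach is approached as far as the arm can. A call with a gripper value outside its range is refused whole. "jaw" is the opening, from -1 (shut) to 1 (fully open), set as the call begins (left out, the last holds). The fingers move at their own pace and stop on an object; "force" is the grip in N (left out, the last holds). Time passes only in rows, so rows that do not move let the fingers close, or fill a call up. It gives the time, the measured TCP pose, the force and the opening at its end, in the units of the state.
- robot.state(): the state, without advancing time (a new reading comes with each control period).
- imaging.get_image(name): name is "scene" or "top"; returns the picture (480x640x3 uint8, red, green, blue); there is no depth.
- imaging.get_calibration(name): a dict with "camera_matrix" (3x3 intrinsics, pixels), "distortion" ([k1, k2, p1, p2, k3] as OpenCV has them; the pictures are not rectified), "extrinsics" (4x4, takes a point from camera to world coordinates). Camera axes: x right, y down, z forward; pixel columns grow to the right and rows downward; lengths in m; the calibration is good to about 2 mm. A picture is of the moment at which its call begins. get_calibration takes no time and is no camera call.
- robot.finish_job(): hands the job in, once; it reports no verdict.
The state is a dict: "time_s": time; "qpos": joint angles; "qvel": joint speeds; "effort": joint torques, N m; "tool_pos": TCP position; "eef_rot": TCP orientation; "contact_force": force on the tool from outside, world axes, zero at the start; "moment": the same for the moment, N m; "gripper_width": finger opening in m.
Only numpy, scipy, OpenCV 4.12 (cv2) and the standard library are available. Lean on these libraries where they do the work, as an engineer would, in place of code of your own. Each camera call takes 0.05 s, during which the arm holds its last target.

## Working session

There is one attempt and no reset: what is moved stays moved. The work goes in short steps, Python scripts to look and compute and a tool call to move; the robot and the scene stay as the last step left them, time stands still between calls to the robot, and variables do not carry over. Pictures are saved under pics/ and viewed, and the job is handed in when it is done.

Besides the shell and the picture viewer there is one more tool, called after "Request:" by a JSON object that holds its "fn" and its "kwargs". send_rows: Moves the arm, as the interface text tells. Its arguments: {"type":"object","properties":{"moves":{"type":"array"},"jaw":{"type":"number"},"force":{"type":"number"}},"required":["moves"]}

```bash
ls; mkdir -p pics; python3 - <<'E'
from workcell import robot, imaging
import cv2,numpy as np
np.set_printoptions(precision=4,suppress=True)
for n in("scene","top"):
    im=imaging.get_image(n); cv2.imwrite(f"pics/{n}0.png",im[:,:,::-1])
    c=imaging.get_calibration(n); print(n,np.array(c["camera_matrix"]),c["distortion"],np.array(c["extrinsics"]))
print(robot.state())
E
```

```text
pics
scene [[472.3168   0.     312.8711]
 [  0.     472.3168 242.6888]
 [  0.       0.       1.    ]] [-0.0808  0.      0.      0.      0.    ] [[ 0.8306  0.3095 -0.463   1.0588]
 [ 0.5569 -0.4706  0.6844 -0.6892]
 [-0.006  -0.8263 -0.5632  0.619 ]
 [ 0.      0.      0.      1.    ]]
top [[558.5315   0.     319.0073]
 [  0.     558.5315 234.1333]
 [  0.       0.       1.    ]] [-0.0853  0.      0.      0.      0.    ] [[ 0.0211 -0.9867  0.1614  0.4217]
 [-0.9998 -0.0214 -0.0006  0.001 ]
 [ 0.004  -0.1614 -0.9869  1.1913]
 [ 0.      0.      0.      1.    ]]
{'time_s': 0.1, 'qpos': array([-1.3152,  0.6899, -0.1946,  1.5662,  0.1573,  0.9025, -0.2151]), 'qvel': array([ 0.0025, -0.0025,  0.0007, -0.0014, -0.0022, -0.0006, -0.0001]), 'effort': array([ -0.0036, -52.8499,  -1.2718, -15.3837,  -0.0526,   0.002 ,
         0.    ]), 'tool_pos': array([0.1374, 0.6091, 0.238 ]), 'eef_rot': array([-3.14  ,  0.0001,  2.9199]), 'contact_force': array([ 1.0739, -0.2256,  0.1785]), 'moment': array([-0.0213,  0.0408, -0.0144]), 'gripper_width': 0.08817453041956796}
```

View pics/scene0.png

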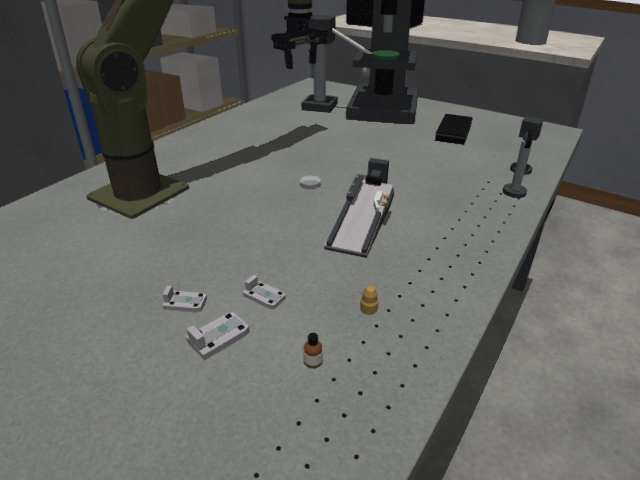

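View pics/top0.png

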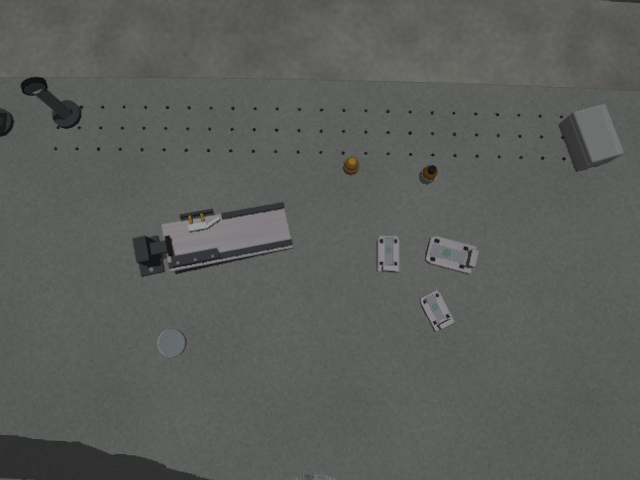

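Three carrier-like items (top view px): A (452,254), B (388,254), C (437,310); A is visibly the largest. Enlarging to confirm it.

```bash
python3 - <<'E'
import cv2
t=cv2.imread("pics/top0.png"); s=cv2.imread("pics/scene0.png")
cv2.imwrite("pics/cA.png",cv2.resize(t[220:340,360:500],None,fx=5,fy=5,interpolation=cv2.INTER_CUBIC))
cv2.imwrite("pics/cR.png",cv2.resize(t[190:285,125:300],None,fx=4.5,fy=4.5,interpolation=cv2.INTER_CUBIC))
cv2.imwrite("pics/cS.png",cv2.resize(s[145:265,310:420],None,fx=5,fy=5,interpolation=cv2.INTER_CUBIC))
cv2.imwrite("pics/cSA.png",cv2.resize(s[270:370,150:300],None,fx=5,fy=5,interpolation=cv2.INTER_CUBIC))
E
```

```text
(no output)
```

View pics/cA.png

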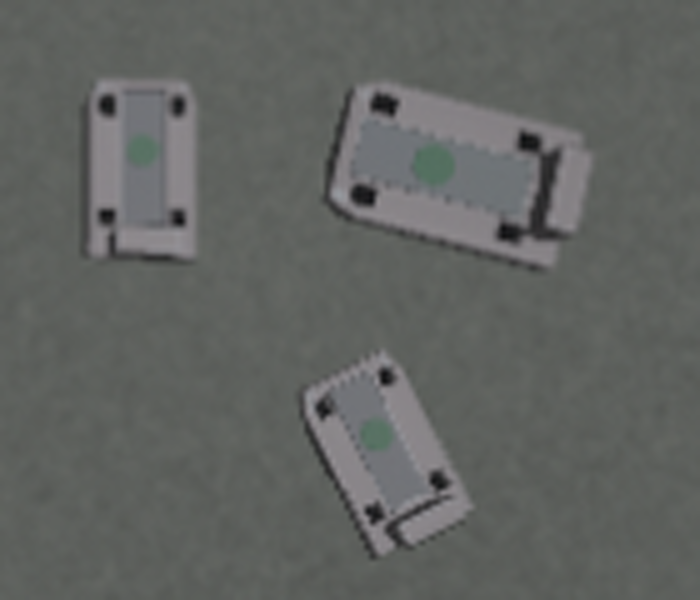

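View pics/cR.png

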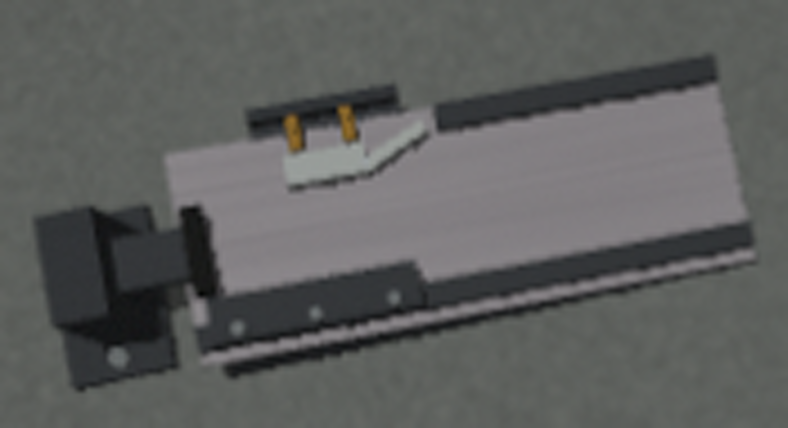

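View pics/cS.png

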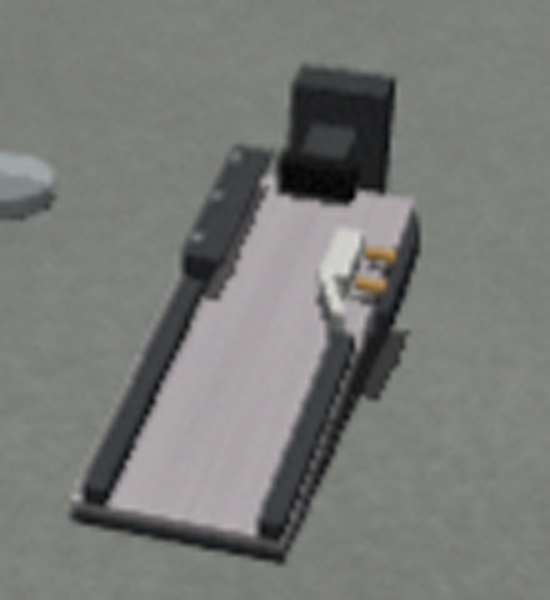

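View pics/cSA.png

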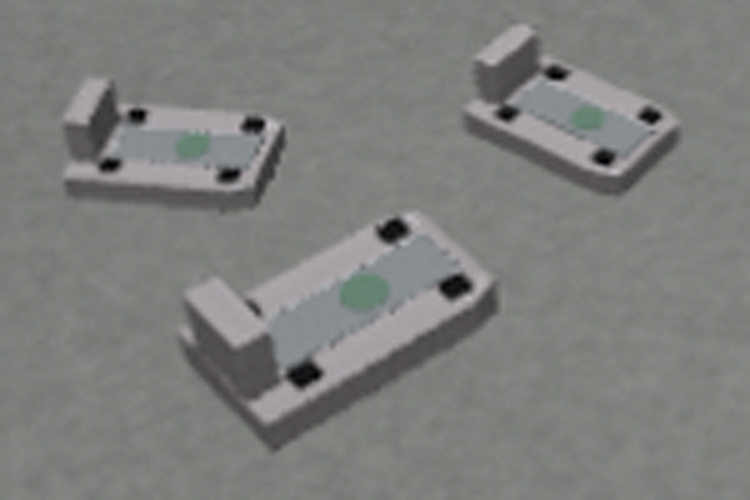

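```bash
cat > h.py <<'E'
from workcell import robot, imaging
import cv2,numpy as np
from scipy.optimize import least_squares
from scipy.spatial.transform import Rotation as Rn
np.set_printoptions(precision=4,suppress=True)
CAL={n:imaging.get_calibration(n) for n in("scene","top")}
def proj(n,P):
    c=CAL[n];E=np.linalg.inv(np.array(c["extrinsics"]));
    r=cv2.Rodrigues(E[:3,:3])[0]
    return cv2.projectPoints(np.asarray(P,float).reshape(-1,1,3),r,E[:3,3],np.array(c["camera_matrix"]),np.array(c["distortion"]))[0].reshape(-1,2)
def uncrop(p,s,off): return (np.array(p,float)+.5)/s-.5+np.array(off)
def T(x,y,z,yaw,slope=0):
    return Rn.from_euler("ZY",[yaw,-slope]).as_matrix(),np.array([x,y,z])
def app(Tr,P): return np.asarray(P,float)/1000@Tr[0].T+Tr[1]
E
cat > fit.py <<'E'
from h import *
car={"top":(5,(360,220),{(-50,-30,14):(586,135),(-50,30,14):(555,258),(50,-25,14):(360,87),(50,25,14):(332,190),
 (-36,-18,42):(565,145),(-50,-18,42):(592,150),(-50,18,42):(576,235),(-36,18,42):(551,230)}),
"scene":(5,(150,270),{(50,25,14):(422,212),(50,-25,14):(495,280),(-50,-30,14):(262,415),(-50,-30,0):(275,448),(-50,18,42):(188,300),(-36,18,42):(215,278),(-36,-18,42):(275,346),(-50,-18,42):(248,364)})}
ramp={"top":(4.5,(125,190),{(0,-49,10):(716,57),(0,-37,10):(720,84),(0,33,10):(750,222),(0,45,10):(754,245),(135,-37,10):(437,130),(135,-49,10):(436,106),(157,24,23):(414,262),(157,45,23):(427,303),(252,45,23):(199,350),(260,-50,0):(165,155),(170,-22,16):(370,174),(207,-22,16):(288,187)}),
"scene":(5,(310,145),{(0,50,0):(75,500),(0,-50,0):(285,545),(0,33,10):(112,486),(0,45,10):(88,484),(0,-37,10):(262,520),(135,-37,10):(335,338),(260,-50,0):(415,200),(157,45,23):(185,256),(157,24,23):(212,263),(252,45,23):(233,148),(252,24,23):(270,150),(207,-22,16):(333,232),(170,-22,16):(320,274)})}
def fit(d,x0,z,sl):
    def res(v,full=False):
        Tr=T(v[0],v[1],z,v[2],sl);o={}
        for n in d:
            s,off,m=d[n]; o[n]=proj(n,app(Tr,list(m)))-uncrop(list(m.values()),s,off)
        return o if full else np.concatenate([a.ravel() for a in o.values()])
    r=least_squares(res,x0,loss="soft_l1",f_scale=.5); 
    print(r.x); 
    for n,a in res(r.x,True).items(): print(n,a.round(1).tolist())
    return r.x
if __name__=="__main__":
    c=fit(car,[.4,-.25,1.5],0,0)
    r=fit(ramp,[.45,.05,1.6],.012,np.radians(10))
    for n in("top","scene"):
        im=cv2.imread(f"pics/{n}0.png"); S=5
        for nm,(d,v,Tr) in {"c":(car,c,T(c[0],c[1],0,c[2])),"r":(ramp,r,T(r[0],r[1],.012,r[2],np.radians(10)))}.items():
            s,off,_=d[n]; a,b=off; w,h=(150,120) if nm=="c" else (180,120)
            cr=cv2.resize(im[b:b+h,a:a+w],None,fx=4.4,fy=4.4,interpolation=cv2.INTER_CUBIC)
            if nm=="c": L=[[(50,25),(38,30),(-50,30),(-50,-30),(38,-30),(50,-25)],14],[[(-36,-18),(-50,-18),(-50,18),(-36,18)],42]
            else: L=[[(0,-50),(260,-50),(260,50),(0,50)],0],[[(0,-37),(135,-37),(135,-49),(0,-49)],10],[[(157,24),(252,24),(252,45),(157,45)],23],[[(140,-36),(170,-22),(207,-22)],16],[[(0,33),(157,33),(157,45),(0,45)],10]
            for pts,z in L:
                p=(proj(n,app(Tr,[(*q,z) for q in pts]))-np.array(off)+.5)*4.4-.5
                cv2.polylines(cr,[np.round(p).astype(int)],True,(0,0,255),1)
            cv2.imwrite(f"pics/ov_{nm}_{n}.png",cr)
E
python3 fit.py; python3 - <<'E'
import cv2,numpy as np
f=[cv2.imread(f"pics/ov_{a}.png") for a in("c_top","c_scene","r_top","r_scene")]
h=max(i.shape[0] for i in f);w=max(i.shape[1] for i in f)
f=[cv2.copyMakeBorder(i,0,h-i.shape[0],0,w-i.shape[1],0) for i in f]
cv2.imwrite("pics/ovc.png",cv2.resize(np.vstack(f[:2]),None,fx=.57,fy=.57) if 0 else f[0])
E
```

```text
[ 0.5781 -0.2828  1.3293]
top [[-0.1, -0.3], [0.1, 2.0], [-0.4, -0.5], [-0.1, 1.3], [0.2, -0.4], [1.2, 0.3], [0.7, -0.2], [-0.7, -0.9]]
scene [[-0.4, 0.0], [0.7, 0.3], [1.4, 2.7], [-0.0, 1.7], [-0.8, -1.0], [0.8, -0.4], [-0.2, -3.0], [-2.0, -2.5]]
[0.6336 0.068  1.8145]
top [[-0.3, -0.5], [-0.0, -1.2], [0.3, -0.3], [0.6, 0.1], [0.2, 0.0], [-0.7, -0.1], [0.4, -0.2], [-0.5, 0.6], [3.3, -0.7], [-0.2, 0.4], [-0.3, -0.4], [0.0, 0.0]]
scene [[-0.6, -0.0], [0.2, -0.5], [-1.1, 1.0], [-1.4, 0.4], [-0.9, 0.1], [-0.5, -1.5], [-0.0, -0.1], [-0.8, -0.4], [2.0, -0.4], [0.0, -0.7], [0.5, 0.1], [1.0, -1.1], [0.0, -0.5]]
```

View pics/ov_c_top.png

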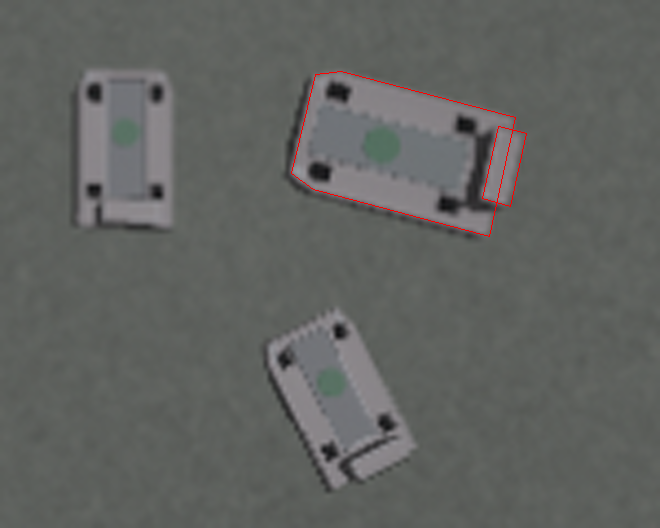

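View pics/ov_c_scene.png

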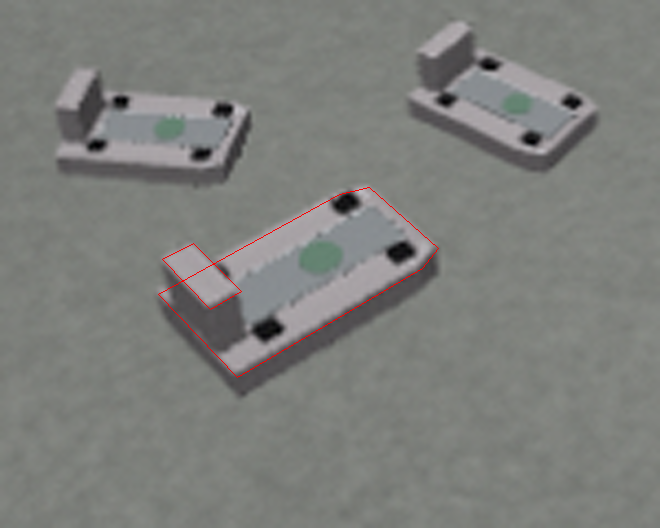

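View pics/ov_r_top.png

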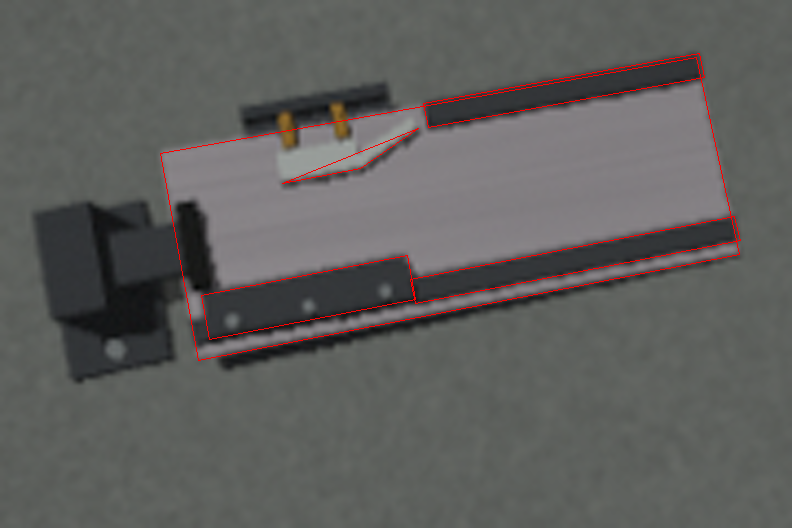

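View pics/ov_r_scene.png

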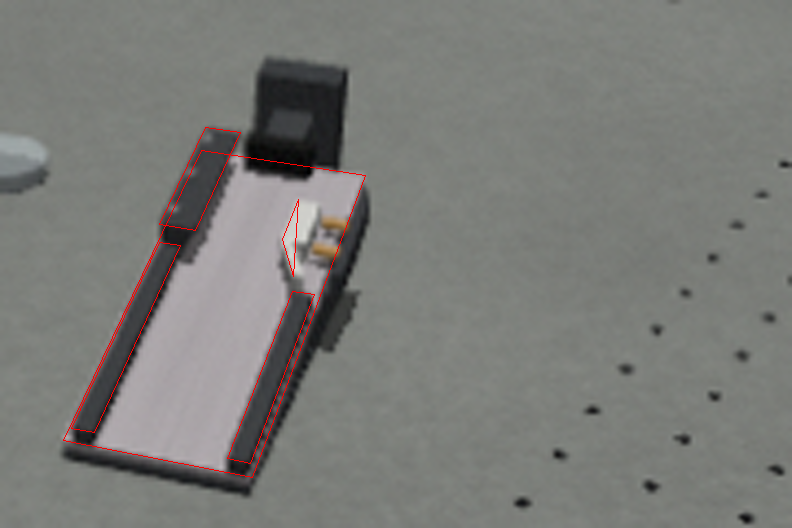

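Top view confirms A: with the 100x60 mm model it fits both cameras to about 1–2 px, while B and C are clearly smaller. The ramp fits too. Nose of A points to +y, so it is nearly aligned with the uphill direction. Starting the approach.

Request:
{"fn": "send_rows", "kwargs": {"moves": [[[47,-35,0],-0.08],[[47,-35,0],-0.08],[[47,-35,0],-0.08],[[47,-35,0],-0.08],[[47,-35,0],-0.08],[[47,-35,0],-0.08],[[11,-56,0],-0.08],[[11,-56,0],-0.08]], "jaw": 1, "force": 40}}

```text
time_s: 1.1
tool_pos: [0.442, 0.2857, 0.2383]
eef_rot: [-3.141, 0.0, 2.277]
contact_force: [0.7, -0.1, -0.3]
gripper_width: 0.0885
```

```bash
cat > pt.py <<'E'
from h import *
from scipy.optimize import fsolve
def ray(n,uv,z):
    c=CAL[n];u=cv2.undistortPoints(np.array([[uv]],float),np.array(c["camera_matrix"]),np.array(c["distortion"]))[0,0]
    E=np.array(c["extrinsics"]);d=E[:3,:3]@np.array([u[0],u[1],1]);o=E[:3,3];return o+d*(z-o[2])/d[2]
if __name__=="__main__":
    print("oil",ray("top",(430,173),.03),"obj",ray("top",(351,165),.025),"dish",ray("top",(172,343),.01))
    R=T(.6336,.068,.012,1.8145,np.radians(10))
    # pad face top edge pixels in 4.5 crop
    for cp,n,s,off in (((205,209),"top",4.5,(125,190)),((217,293),"top",4.5,(125,190)),((211,250),"top",4.5,(125,190)),((282,193),"scene",5,(310,145)),((352,200),"scene",5,(310,145))):
        uv=uncrop(cp,s,off)
        for h in ((21,25) if n=="top" else (1,5)):
            f=lambda v:proj(n,app(R,[(v[0],v[1],h)]))[0]-uv
            print(n,cp,h,fsolve(f,[235,0]))
E
python3 pt.py
```

```text
oil [ 0.7505 -0.2362  0.03  ] obj [ 0.7655 -0.0657  0.025 ] dish [0.3774 0.3032 0.01  ]
top (205, 209) 21 [244.9817 -18.0121]
top (205, 209) 25 [244.7931 -17.1728]
top (217, 293) 21 [246.4891  20.8845]
top (217, 293) 25 [246.2953  21.5877]
top (211, 250) 21 [245.6504   1.0424]
top (211, 250) 25 [245.4595   1.8151]
scene (282, 193) 1 [246.4543  17.2298]
scene (282, 193) 5 [241.2494  15.8978]
scene (352, 200) 1 [249.8194 -19.1653]
scene (352, 200) 5 [244.5964 -20.3012]
```

Request:
{"fn": "send_rows", "kwargs": {"moves": [[[11,-55,-5],-0.09],[[11,-55,-10],-0.09],[[11,-55,-10],-0.09],[[11,-55,-10],-0.09],[[11,-55,-10],-0.09],[[11,-55,-10],-0.09],[[11,-55,-10],-0.09],[[11,-55,-10],-0.09]]}}

```text
time_s: 2.1
tool_pos: [0.5296, -0.1539, 0.1632]
eef_rot: [-3.141, -0.0, 1.557]
contact_force: [0.6, 0.1, 0.2]
gripper_width: 0.0881
```

Request:
{"fn": "send_rows", "kwargs": {"moves": [[[11,-55,-10],-0.08],[[11,-50,-10],-0.08],[[11,-40,-10],-0.07],[[5,-20,-10],0],[[0,0,-10],0],[[0,0,0],0],[[0,0,0],0],[[0,0,0],0]]}}

```text
time_s: 3.1
tool_pos: [0.5679, -0.3163, 0.1143]
eef_rot: [3.141, -0.0, 1.331]
contact_force: [-0.2, 0.3, -0.3]
gripper_width: 0.0881
```

```bash
python3 - <<'E'
from h import *
s=robot.state();print(s["tool_pos"],s["eef_rot"],s["qpos"],s["contact_force"])
for n in("top","scene"):
    im=imaging.get_image(n); cv2.imwrite(f"pics/{n}1.png",im[:,:,::-1])
s=cv2.imread("pics/scene1.png"); cv2.imwrite("pics/s1c.png",cv2.resize(s[200:400,120:360],None,fx=3.3,fy=3,interpolation=cv2.INTER_CUBIC))
E
```

```text
[ 0.5679 -0.3163  0.1143] [ 3.1409 -0.0003  1.3312] [ 0.3929  0.8765  0.0841  1.5925 -0.1041  0.6764  0.2884] [-0.175   0.3412 -0.278 ]
```

View pics/s1c.png

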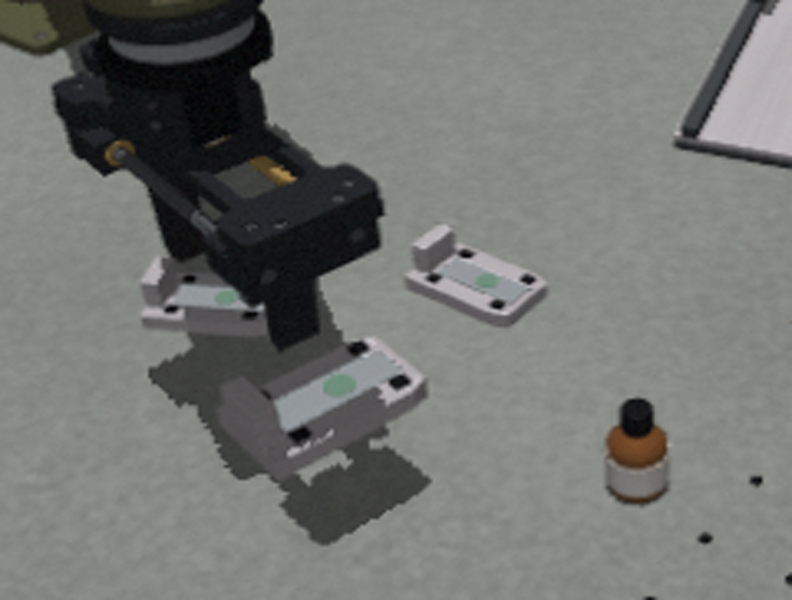

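```bash
python3 - <<'E'
from pt import *
for p in ((470,510),(380,555),(300,390)): print(ray("top",uncrop(p,5,(360,220)),.01))
c=T(.5781,-.2828,0,1.3293); print(app(c,[(-44,47,18),(-44,-47,18),(-44,0,18)]))
E
```

```text
[ 0.4345 -0.287   0.01  ]
[ 0.4151 -0.2487  0.01  ]
[ 0.4837 -0.2151  0.01  ]
[[ 0.5219 -0.3143  0.018 ]
 [ 0.6132 -0.3368  0.018 ]
 [ 0.5676 -0.3255  0.018 ]]
```

Request:
{"fn": "send_rows", "kwargs": {"moves": [[[0,-9,-6],0],[[0,0,-20],0],[[0,0,-20],0],[[0,0,-10],0],[[0,0,0],0],[[0,0,0],0],[[0,0,0],0],[[0,0,0],0]], "jaw": 0.36}}

```text
time_s: 4.2
tool_pos: [0.5678, -0.3265, 0.0583]
eef_rot: [3.141, 0.0, 1.33]
contact_force: [-0.6, -1.2, -0.1]
gripper_width: 0.0597
```

Request:
{"fn": "send_rows", "kwargs": {"moves": [[[0,1,-10],0],[[0,0,-12],0],[[0,0,-10],0],[[0,0,-5],0],[[0,0,-3],0],[[0,0,0],0],[[0,0,0],0],[[0,0,0],0]]}}

```text
time_s: 5.2
tool_pos: [0.5677, -0.3254, 0.0181]
eef_rot: [3.141, 0.0, 1.33]
contact_force: [0.0, 0.6, 0.4]
gripper_width: 0.0598
```

Request:
{"fn": "send_rows", "kwargs": {"moves": [[[0,0,0],0],[[0,0,0],0],[[0,0,0],0],[[0,0,0],0],[[0,0,0],0],[[0,0,0],0],[[0,0,0],0],[[0,0,0],0]], "jaw": -0.4, "force": 40}}

```text
time_s: 6.2
tool_pos: [0.567, -0.3253, 0.0178]
eef_rot: [-3.141, -0.0, 1.33]
contact_force: [-3.4, 0.4, 3.7]
gripper_width: 0.0358
```

Request:
{"fn": "send_rows", "kwargs": {"moves": [[[0,0,5],0],[[0,0,10],0],[[0,0,15],0],[[0,0,20],0],[[0,0,20],0],[[0,0,20],0],[[0,0,10],0],[[0,0,0],0]]}}

```text
time_s: 7.2
tool_pos: [0.5679, -0.3255, 0.1187]
eef_rot: [3.14, 0.0, 1.33]
contact_force: [0.8, -0.1, -3.8]
gripper_width: 0.0353
```

```bash
python3 - <<'E'
from h import *
s=robot.state();print(s["tool_pos"],s["eef_rot"],s["contact_force"],s["moment"],s["gripper_width"])
t=imaging.get_image("scene")[:,:,::-1]; cv2.imwrite("pics/s2c.png",cv2.resize(t[150:350,120:360],None,fx=3.3,fy=3,interpolation=cv2.INTER_CUBIC))
E
```

```text
[ 0.5679 -0.3255  0.1187] [3.1399 0.0004 1.3298] [ 0.815  -0.1351 -3.8077] [-0.2397  0.1191  0.0028] 0.035291158913530726
```

View pics/s2c.png

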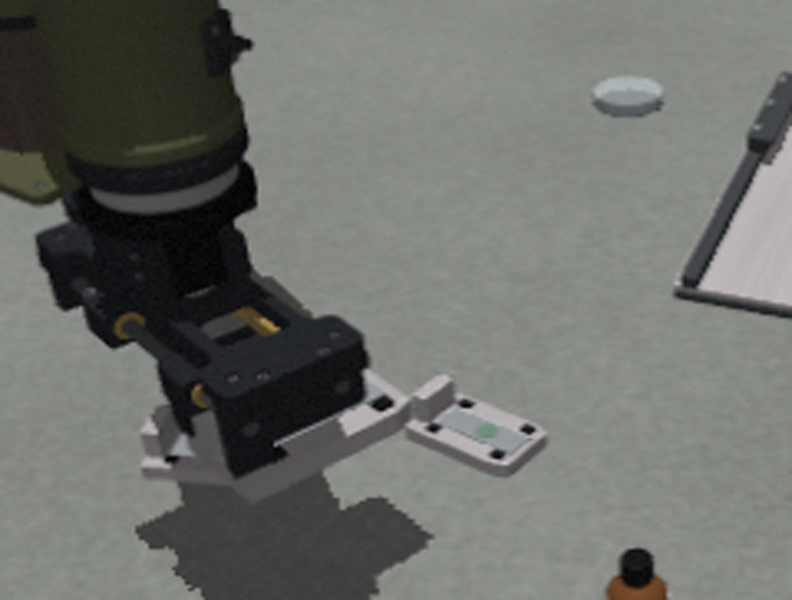

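```bash
python3 - <<'E'
from h import *
R=T(.6336,.068,.012,1.8145,np.radians(10))
p=app(R,[(21,0,35)])[0]; print("final tcp",p-[0,0,.017])
n=app(R,[(115,0,0)])[0]; print("nose deck pt",n, "rail top at x=0..115",app(R,[(0,33,10),(115,33,10)])[:,2])
E
```

```text
final tcp [0.6301 0.0822 0.0331]
nose deck pt [0.6063 0.1779 0.032 ] rail top at x=0..115 [0.0218 0.0418]
```

Request:
{"fn": "send_rows", "kwargs": {"moves": [[[3,20,0],0.03],[[6,40,0],0.05],[[8,52,0],0.06],[[8,52,0],0.06],[[8,52,0],0.06],[[8,52,0],0.06],[[8,52,0],0.06],[[8,40,0],0.06]]}}

```text
time_s: 8.25
tool_pos: [0.6232, 0.0402, 0.1168]
eef_rot: [-3.14, -0.003, 1.777]
contact_force: [0.3, -0.3, -4.6]
gripper_width: 0.0358
```

Request:
{"fn": "send_rows", "kwargs": {"moves": [[[4,28,-4],0.04],[[1,15,-10],0.005],[[0,4,-10],0],[[0,0,-8],0],[[0,0,0],0],[[0,0,0],0],[[0,0,0],0],[[0,0,0],0]]}}

```text
time_s: 9.25
tool_pos: [0.6297, 0.0816, 0.0861]
eef_rot: [3.141, 0.0, 1.815]
contact_force: [0.4, 0.8, -4.9]
gripper_width: 0.0356
```

```bash
python3 - <<'E'
from h import *
s=robot.state();print(s["tool_pos"],s["eef_rot"],s["contact_force"],s["moment"],s["gripper_width"])
t=imaging.get_image("top")[:,:,::-1]; cv2.imwrite("pics/t3.png",t);cv2.imwrite("pics/t3c.png",cv2.resize(t[185:305,130:330],None,fx=4,fy=4,interpolation=cv2.INTER_CUBIC))
t=imaging.get_image("scene")[:,:,::-1]; cv2.imwrite("pics/s3.png",t);cv2.imwrite("pics/s3c.png",cv2.resize(t[130:270,270:430],None,fx=4.2,fy=4.2,interpolation=cv2.INTER_CUBIC))
E
```

```text
[0.6297 0.0816 0.0861] [3.1409 0.     1.8145] [ 0.3819  0.7998 -4.904 ] [-0.1712 -0.0437  0.0188] 0.035567191640641156
```

View pics/t3c.png

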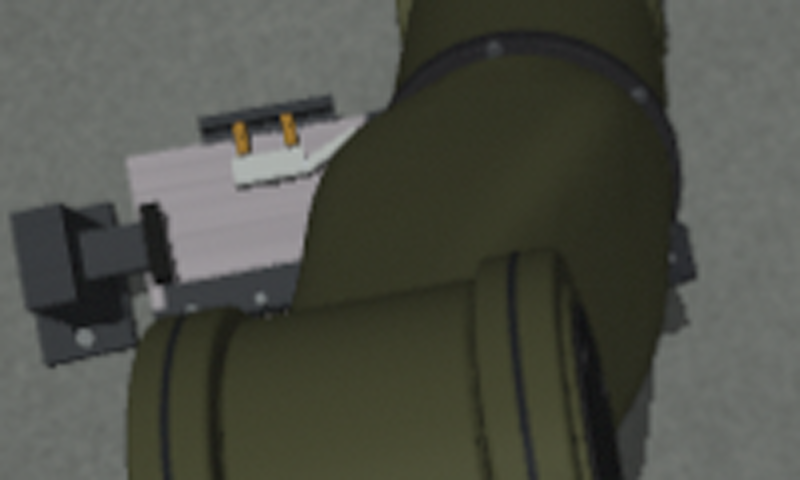

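View pics/s3c.png

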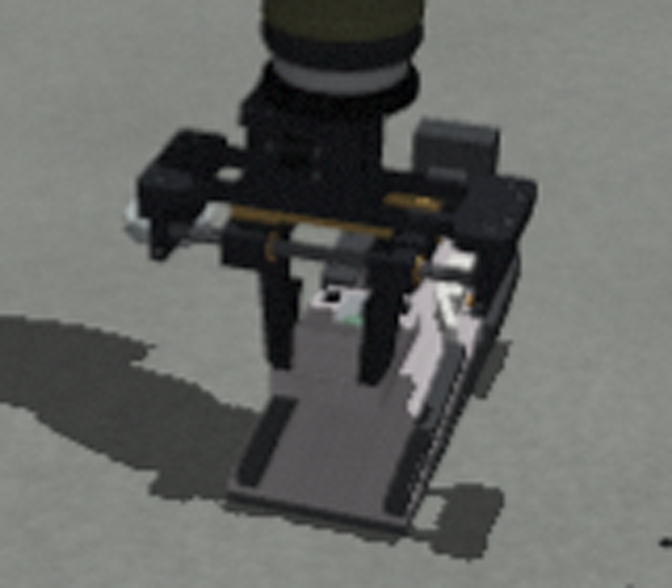

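Request:
{"fn": "send_rows", "kwargs": {"moves": [[[0,0,-10],0],[[0,0,-10],0],[[0,0,-8],0],[[0,0,-4],0],[[0,0,-2],0],[[0,0,-2],0],[[0,0,-1],0],[[0,0,0],0]]}}

```text
time_s: 10.35
tool_pos: [0.6297, 0.0817, 0.049]
eef_rot: [3.141, 0.0, 1.815]
contact_force: [0.4, -0.4, -3.0]
gripper_width: 0.0357
```

Nose is just touching (load drops from 4.9 to 3 N). Easing the grip and letting the carrier pitch onto the slope.

Request:
{"fn": "send_rows", "kwargs": {"moves": [[[0,0,-2],0],[[0,0,-2],0],[[0,0,-1],0],[[0,0,-1],0],[[0,0,-1],0],[[0,0,-1],0],[[0,0,-1],0],[[0,0,0],0]], "force": 20}}

```text
time_s: 11.35
tool_pos: [0.6296, 0.0818, 0.0397]
eef_rot: [3.141, -0.0, 1.815]
contact_force: [0.7, -3.7, -0.7]
gripper_width: 0.0359
```

Request:
{"fn": "send_rows", "kwargs": {"moves": [[[0,0,-1],0],[[0,0,-1],0],[[0,0,-1],0],[[0,0,-1],0],[[0,0,-1],0],[[0,0,-1],0],[[0,0,0],0],[[0,0,0],0]], "force": 12}}

```text
time_s: 12.35
tool_pos: [0.6294, 0.0818, 0.0337]
eef_rot: [-3.142, -0.0, 1.815]
contact_force: [0.5, -2.4, -1.2]
gripper_width: 0.036
```

Request:
{"fn": "send_rows", "kwargs": {"moves": [[[0,0,-0.5],0],[[0,0,-0.5],0],[[0,0,-0.5],0],[[0,0,-0.5],0],[[0,0,0],0],[[0,0,0],0],[[0,0,0],0],[[0,0,0],0]]}}

```text
time_s: 13.35
tool_pos: [0.6294, 0.0817, 0.0329]
eef_rot: [3.141, -0.0, 1.815]
contact_force: [-2.5, -2.8, 8.3]
gripper_width: 0.0359
```

```bash
python3 - <<'E'
from h import *
s=robot.state();print(s["tool_pos"],s["contact_force"],s["moment"],s["gripper_width"])
t=imaging.get_image("scene")[:,:,::-1]; cv2.imwrite("pics/s4.png",t);cv2.imwrite("pics/s4c.png",cv2.resize(t[160:270,310:420],None,fx=5.4,fy=5.4,interpolation=cv2.INTER_CUBIC))
E
```

```text
[0.6294 0.0817 0.0329] [-2.4886 -2.8488  8.3107] [-0.4988  0.5592  0.0067] 0.03592736986946738
```

View pics/s4c.png

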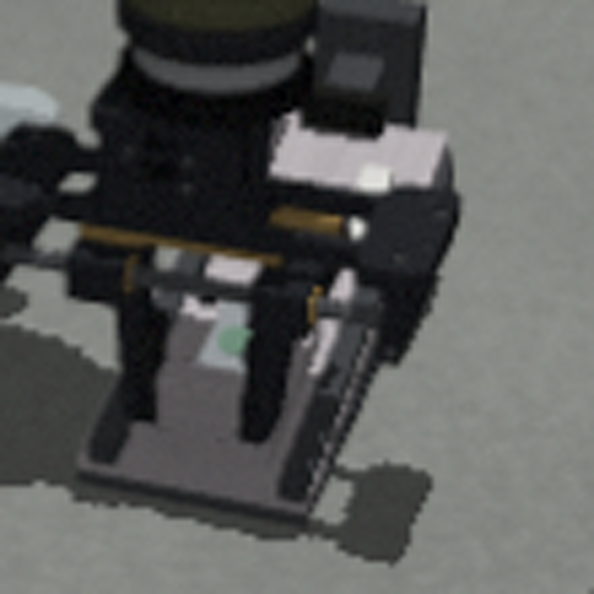

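Request:
{"fn": "send_rows", "kwargs": {"moves": [[[0,0,0.5],0],[[0,0,0],0],[[0,0,0],0],[[0,0,0],0],[[0,0,0],0],[[0,0,0],0],[[0,0,0],0],[[0,0,0],0]], "jaw": 0.3}}

```text
time_s: 14.4
tool_pos: [0.6295, 0.0817, 0.0323]
eef_rot: [3.141, -0.0, 1.815]
contact_force: [-0.3, 0.1, -0.6]
gripper_width: 0.0571
```

Request:
{"fn": "send_rows", "kwargs": {"moves": [[[0,0,5],0],[[0,0,10],0],[[0,0,20],0],[[0,0,20],0],[[5,-20,0],0],[[10,-40,0],0],[[10,-40,0],0],[[0,0,0],0]]}}

```text
time_s: 15.4
tool_pos: [0.6548, -0.0266, 0.0872]
eef_rot: [-3.141, 0.005, 1.806]
contact_force: [0.3, 0.6, -0.4]
gripper_width: 0.0572
```

```bash
python3 - <<'E'
from h import *
s=robot.state();print(s["tool_pos"],s["contact_force"],s["moment"],s["gripper_width"])
t=imaging.get_image("scene")[:,:,::-1]; cv2.imwrite("pics/s5.png",t);cv2.imwrite("pics/s5c.png",cv2.resize(t[140:270,300:430],None,fx=4.5,fy=4.5,interpolation=cv2.INTER_CUBIC))
t=imaging.get_image("top")[:,:,::-1]; cv2.imwrite("pics/t5.png",t);cv2.imwrite("pics/t5c.png",cv2.resize(t[190:285,125:300],None,fx=4.5,fy=4.5,interpolation=cv2.INTER_CUBIC))
E
```

```text
[ 0.6548 -0.0266  0.0872] [ 0.2947  0.5863 -0.3526] [-0.08    0.0042 -0.0015] 0.05720866091554733
```

View pics/s5c.png

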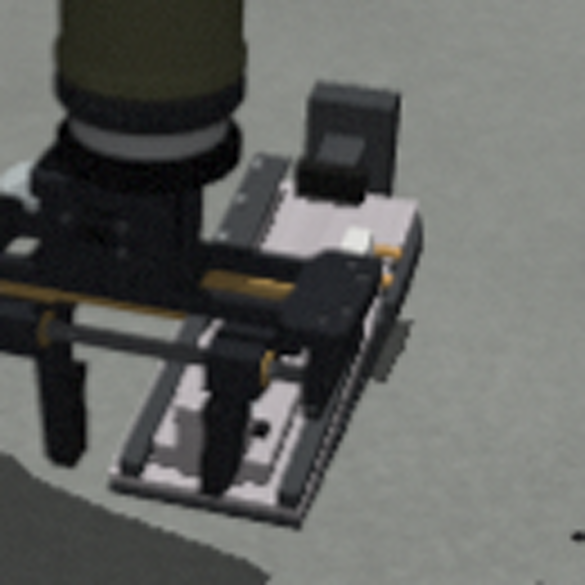

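View pics/t5c.png

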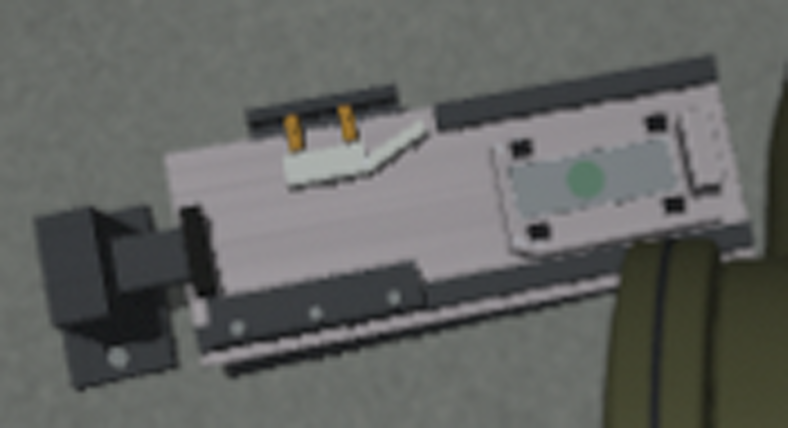

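```bash
python3 - <<'E'
from h import *
R=T(.6336,.068,.012,1.8145,np.radians(10))
t=cv2.imread("pics/t5.png")
cr=cv2.resize(t[200:280,215:305],None,fx=7,fy=7,interpolation=cv2.INTER_CUBIC)
for cx,cy,col in((65,0,(0,0,255)),):
  for pts,z in ([[(50,25),(38,30),(-50,30),(-50,-30),(38,-30),(50,-25)],14],[[(-36,-18),(-50,-18),(-50,18),(-36,18)],42]):
    p=(proj("top",app(R,[(a+cx,b+cy,z) for a,b in pts]))-[215,200]+.5)*7-.5
    cv2.polylines(cr,[np.round(p).astype(int)],True,col,1)
cv2.imwrite("pics/ov5.png",cr)
E
```

```text
(no output)
```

View pics/ov5.png

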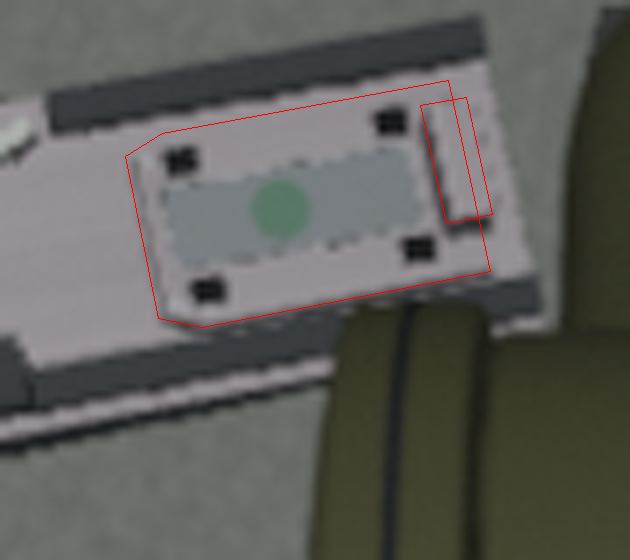

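```bash
python3 - <<'E'
from h import *
R=T(.6336,.068,.012,1.8145,np.radians(10))
h=np.array([np.cos(1.8145),np.sin(1.8145),0])
for x in (3,13,113,145): print(x,app(R,[(x,1,11)])[0]-.009*h)
print(R[0][:,0])
E
```

```text
3 [0.6345 0.06   0.0234]
13 [0.6322 0.0696 0.0251]
113 [0.6084 0.1652 0.0425]
145 [0.6008 0.1957 0.048 ]
[-0.2376  0.9557  0.1736]
```

Request:
{"fn": "send_rows", "kwargs": {"moves": [[[0,0,0],0],[[-4,16,-10],0],[[-5,18,-15],0],[[-5,18,-15],0],[[-4,14,-12],0],[[0,0,-7],0],[[0,0,-5],0],[[0,0,0],0]], "jaw": 0.0}}

```text
time_s: 16.5
tool_pos: [0.6367, 0.0463, 0.0231]
eef_rot: [-3.142, 0.001, 1.813]
contact_force: [-0.5, -1.2, -1.0]
gripper_width: 0.044
```

```bash
python3 - <<'E'
from h import *
s=robot.state();print(s["tool_pos"],s["eef_rot"],s["contact_force"],s["moment"],s["gripper_width"])
t=imaging.get_image("scene")[:,:,::-1]; cv2.imwrite("pics/s6.png",t);cv2.imwrite("pics/s6c.png",cv2.resize(t[140:270,300:430],None,fx=4.5,fy=4.5,interpolation=cv2.INTER_CUBIC))
E
```

```text
[0.6367 0.0463 0.0231] [-3.1415  0.0009  1.8133] [-0.5054 -1.2391 -0.9686] [-0.0947  0.0353 -0.0161] 0.04399637350686164
```

View pics/s6c.png

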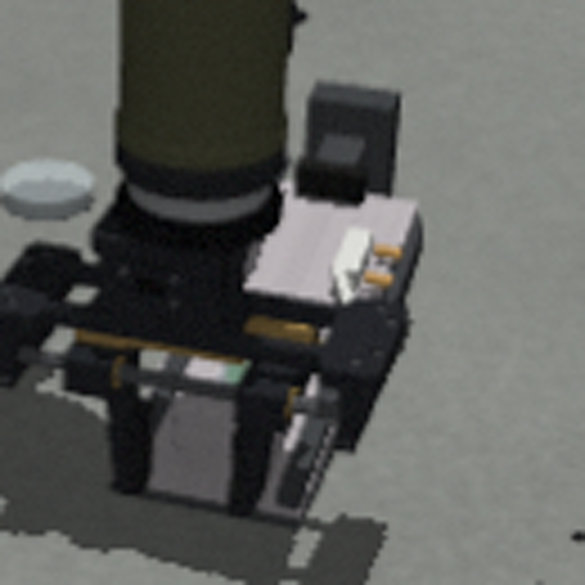

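Request:
{"fn": "send_rows", "kwargs": {"moves": [[[-2,7,0.2],0],[[0,6,0],0],[[-0.24,0.96,0.17],0],[[-0.24,0.96,0.17],0],[[-0.24,0.96,0.17],0],[[-0.24,0.96,0.17],0],[[-0.24,0.96,0.17],0],[[0,0,0],0]]}}

```text
time_s: 17.55
tool_pos: [0.6333, 0.0656, 0.0243]
eef_rot: [3.141, -0.0, 1.815]
contact_force: [0.1, 1.2, 0.1]
gripper_width: 0.0441
```

Request:
{"fn": "send_rows", "kwargs": {"moves": [[[-0.24,0.96,0.17],0],[[-0.24,0.96,0.17],0],[[-0.24,0.96,0.17],0],[[-0.24,0.96,0.17],0],[[-0.24,0.96,0.17],0],[[-0.24,0.96,0.17],0],[[-0.24,0.96,0.17],0],[[-0.24,0.96,0.17],0]]}}

```text
time_s: 18.55
tool_pos: [0.6313, 0.0729, 0.0257]
eef_rot: [-3.142, 0.0, 1.815]
contact_force: [0.9, -3.1, 0.3]
gripper_width: 0.0441
```

Request:
{"fn": "send_rows", "kwargs": {"moves": [[[-0.48,1.91,0.35],0],[[-0.48,1.91,0.35],0],[[-0.48,1.91,0.35],0],[[-0.48,1.91,0.35],0],[[-0.48,1.91,0.35],0],[[-0.48,1.91,0.35],0],[[-0.48,1.91,0.35],0],[[-0.48,1.91,0.35],0]]}}

```text
time_s: 19.55
tool_pos: [0.6275, 0.0885, 0.0285]
eef_rot: [3.141, 0.0, 1.815]
contact_force: [0.2, -3.7, 0.2]
gripper_width: 0.0443
```

Request:
{"fn": "send_rows", "kwargs": {"moves": [[[-0.48,1.91,0.35],0],[[-0.48,1.91,0.35],0],[[-0.48,1.91,0.35],0],[[-0.48,1.91,0.35],0],[[-0.48,1.91,0.35],0],[[-0.48,1.91,0.35],0],[[-0.48,1.91,0.35],0],[[-0.48,1.91,0.35],0]]}}

```text
time_s: 20.55
tool_pos: [0.6236, 0.1039, 0.0313]
eef_rot: [3.142, 0.0, 1.815]
contact_force: [1.6, -3.1, 0.7]
gripper_width: 0.0442
```

```bash
python3 - <<'E'
from h import *
s=robot.state();print(s["tool_pos"],s["contact_force"],s["moment"])
t=imaging.get_image("top")[:,:,::-1];cv2.imwrite("pics/t7c.png",cv2.resize(t[190:285,125:300],None,fx=4.5,fy=4.5,interpolation=cv2.INTER_CUBIC))
E
```

```text
[0.6236 0.1039 0.0313] [ 1.5729 -3.1477  0.6935] [-0.802  -0.1038  0.018 ]
```

View pics/t7c.png

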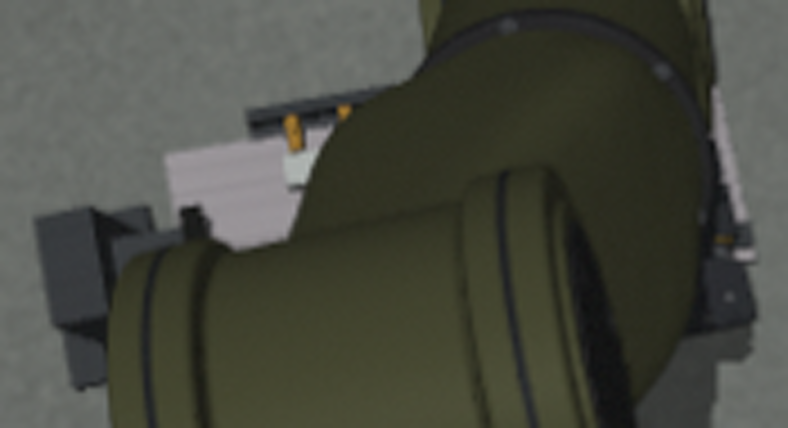

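Request:
{"fn": "send_rows", "kwargs": {"moves": [[[-0.48,1.91,0.35],0],[[-0.48,1.91,0.35],0],[[-0.48,1.91,0.35],0],[[-0.48,1.91,0.35],0],[[-0.48,1.91,0.35],0],[[-0.48,1.91,0.35],0],[[-0.48,1.91,0.35],0],[[-0.48,1.91,0.35],0]]}}

```text
time_s: 21.6
tool_pos: [0.6197, 0.1192, 0.034]
eef_rot: [-3.142, -0.0, 1.815]
contact_force: [0.8, -2.9, -0.4]
gripper_width: 0.044
```

Request:
{"fn": "send_rows", "kwargs": {"moves": [[[-0.48,1.91,0.35],0],[[-0.48,1.91,0.35],0],[[-0.48,1.91,0.35],0],[[-0.48,1.91,0.35],0],[[-0.48,1.91,0.35],0],[[-0.48,1.91,0.35],0],[[-0.48,1.91,0.35],0],[[-0.48,1.91,0.35],0]]}}

```text
time_s: 22.6
tool_pos: [0.615, 0.1318, 0.0364]
eef_rot: [-3.139, 0.003, 1.814]
contact_force: [-0.0, -8.6, -0.4]
gripper_width: 0.0445
```

```bash
python3 - <<'E'
from h import *
s=robot.state();print(s["tool_pos"],s["contact_force"],s["moment"])
t=imaging.get_image("scene")[:,:,::-1]; cv2.imwrite("pics/s8c.png",cv2.resize(t[140:270,300:430],None,fx=4.5,fy=4.5,interpolation=cv2.INTER_CUBIC))
E
```

```text
[0.615  0.1318 0.0364] [-0.0107 -8.5855 -0.4055] [-1.7822 -0.0007  0.1091]
```

View pics/s8c.png

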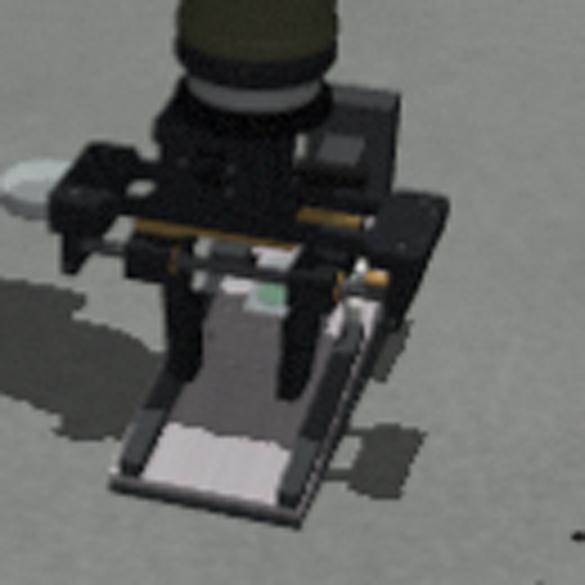

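Request:
{"fn": "send_rows", "kwargs": {"moves": [[[-0.36,1.43,0.26],0],[[-0.36,1.43,0.26],0],[[-0.36,1.43,0.26],0],[[-0.36,1.43,0.26],0],[[-0.36,1.43,0.26],0],[[-0.36,1.43,0.26],0],[[-0.36,1.43,0.26],0],[[-0.36,1.43,0.26],0]]}}

```text
time_s: 23.65
tool_pos: [0.6122, 0.1438, 0.0386]
eef_rot: [-3.139, 0.002, 1.814]
contact_force: [0.4, -6.8, 0.6]
gripper_width: 0.0442
```

```bash
cat > st.py <<'E'
from h import *
R=T(.6336,.068,.012,1.8145,np.radians(10));h=np.array([np.cos(1.8145),np.sin(1.8145),0])
s=robot.state();p=s["tool_pos"]+.009*h;d=R[0].T@(p-R[1])*1000
print("front deck",d,"nose~",d[0]+100,"F deck",R[0].T@s["contact_force"],"M",s["moment"],s["qvel"].round(3),s["time_s"])
E
python3 st.py
```

```text
front deck [90.98    2.4543 10.9332] nose~ 190.97999020974802 F deck [-6.4726  1.2183  1.7384] M [-1.4894  0.0066  0.1292] [-0.021 -0.003  0.004  0.001 -0.004  0.004 -0.013] 23.65
```

Request:
{"fn": "send_rows", "kwargs": {"moves": [[[-0.36,1.43,0.26],0],[[-0.36,1.43,0.26],0],[[-0.36,1.43,0.26],0],[[-0.36,1.43,0.26],0],[[-0.36,1.43,0.26],0],[[-0.36,1.43,0.26],0],[[-0.36,1.43,0.26],0],[[-0.36,1.43,0.26],0]]}}

```text
time_s: 24.65
tool_pos: [0.6092, 0.1551, 0.0406]
eef_rot: [-3.139, 0.002, 1.814]
contact_force: [0.7, -6.3, -0.4]
gripper_width: 0.0442
```

```bash
python3 st.py
```

```text
front deck [102.8962   2.622   10.9319] nose~ 202.8961703686614 F deck [-6.2093  0.8173  0.7195] M [-1.5064  0.0703  0.0622] [-0.02  -0.005  0.004 -0.001 -0.005  0.004 -0.012] 24.65
```

Request:
{"fn": "send_rows", "kwargs": {"moves": [[[-0.36,1.43,0.26],0],[[-0.36,1.43,0.26],0],[[-0.36,1.43,0.26],0],[[-0.36,1.43,0.26],0],[[-0.36,1.43,0.26],0],[[-0.36,1.43,0.26],0],[[-0.36,1.43,0.26],0],[[-0.36,1.43,0.26],0]]}}

```text
time_s: 25.65
tool_pos: [0.6063, 0.1665, 0.0427]
eef_rot: [-3.138, 0.002, 1.814]
contact_force: [-1.2, -6.7, 0.6]
gripper_width: 0.0441
```

```bash
python3 st.py
```

```text
front deck [114.8074   2.75    10.9129] nose~ 214.8074078429804 F deck [-6.0454  2.7809  1.6639] M [-1.5582  0.0644  0.0244] [-0.02  -0.003  0.003 -0.002 -0.005  0.003 -0.012] 25.65
```

Request:
{"fn": "send_rows", "kwargs": {"moves": [[[-0.36,1.43,0.26],0],[[-0.36,1.43,0.26],0],[[-0.36,1.43,0.26],0],[[-0.36,1.43,0.26],0],[[-0.36,1.43,0.26],0],[[-0.36,1.43,0.26],0],[[-0.36,1.43,0.26],0],[[-0.36,1.43,0.26],0]]}}

```text
time_s: 26.65
tool_pos: [0.6033, 0.1778, 0.0447]
eef_rot: [-3.138, 0.002, 1.814]
contact_force: [-0.5, -7.6, -0.4]
gripper_width: 0.0436
```

```bash
python3 st.py
```

```text
front deck [126.7008   2.855   10.9106] nose~ 226.70080903223055 F deck [-7.1898  2.3087  0.8127] M [-1.5082  0.0698  0.0117] [-0.021 -0.003  0.003 -0.003 -0.006  0.004 -0.015] 26.65
```

Request:
{"fn": "send_rows", "kwargs": {"moves": [[[-0.24,0.96,0.17],0],[[-0.24,0.96,0.17],0],[[-0.24,0.96,0.17],0],[[-0.24,0.96,0.17],0],[[-0.24,0.96,0.17],0],[[-0.24,0.96,0.17],0],[[-0.24,0.96,0.17],0],[[-0.24,0.96,0.17],0]]}}

```text
time_s: 27.65
tool_pos: [0.6014, 0.1854, 0.0461]
eef_rot: [-3.138, 0.003, 1.813]
contact_force: [0.0, -7.1, 1.0]
gripper_width: 0.0442
```

```bash
python3 st.py; python3 - <<'E'
from h import *
t=imaging.get_image("scene")[:,:,::-1]; cv2.imwrite("pics/s9c.png",cv2.resize(t[130:270,300:430],None,fx=4.2,fy=4.2,interpolation=cv2.INTER_CUBIC))
E
```

```text
front deck [134.6339   2.9471  10.9173] nose~ 234.63392638784006 F deck [-6.5773  1.7025  2.1774] M [-1.5613  0.1187 -0.0211] [-0.015 -0.003  0.002 -0.001 -0.002  0.002 -0.009] 27.65
```

View pics/s9c.png

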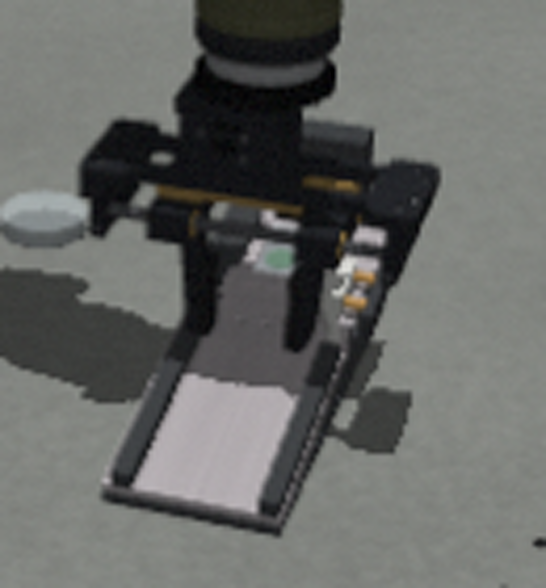

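Request:
{"fn": "send_rows", "kwargs": {"moves": [[[-0.12,0.48,0.09],0],[[-0.12,0.48,0.09],0],[[-0.12,0.48,0.09],0],[[-0.12,0.48,0.09],0],[[-0.12,0.48,0.09],0],[[-0.12,0.48,0.09],0],[[-0.12,0.48,0.09],0],[[-0.12,0.48,0.09],0]]}}

```text
time_s: 28.7
tool_pos: [0.6004, 0.1892, 0.0468]
eef_rot: [-3.138, 0.002, 1.813]
contact_force: [-0.7, -7.6, 0.1]
gripper_width: 0.0441
```

```bash
python3 st.py
```

```text
front deck [138.6696   2.986   10.9347] nose~ 238.66962323052604 F deck [-7.1384  2.4759  1.3344] M [-1.5787  0.1046 -0.031 ] [-0.007 -0.     0.002 -0.    -0.001  0.002 -0.004] 28.7
```

Request:
{"fn": "send_rows", "kwargs": {"moves": [[[-0.12,0.48,0.08],0],[[-0.12,0.48,0.08],0],[[-0.12,0.48,0.08],0],[[-0.12,0.48,0.08],0],[[-0.12,0.48,0.08],0],[[-0.12,0.48,0.08],0],[[-0.12,0.48,0.08],0],[[-0.12,0.48,0.08],0]]}}

```text
time_s: 29.7
tool_pos: [0.5994, 0.193, 0.0475]
eef_rot: [-3.138, 0.003, 1.813]
contact_force: [0.0, -7.2, 0.9]
gripper_width: 0.0443
```

```bash
python3 st.py
```

```text
front deck [142.5999   2.9921  10.8885] nose~ 242.59987887017087 F deck [-6.6992  1.7171  2.0512] M [-1.5877  0.1146 -0.0556] [-0.006 -0.001 -0.001 -0.001 -0.001  0.001 -0.006] 29.7
```

Request:
{"fn": "send_rows", "kwargs": {"moves": [[[-0.07,0.29,0.05],0],[[-0.07,0.29,0.05],0],[[-0.07,0.29,0.05],0],[[-0.07,0.29,0.05],0],[[-0.07,0.29,0.05],0],[[-0.07,0.29,0.05],0],[[-0.07,0.29,0.05],0],[[-0.07,0.29,0.05],0]]}}

```text
time_s: 30.7
tool_pos: [0.5989, 0.1952, 0.0479]
eef_rot: [-3.138, 0.003, 1.813]
contact_force: [-0.3, -7.3, 0.7]
gripper_width: 0.044
```

```bash
python3 st.py
```

```text
front deck [144.9582   2.9963  10.9084] nose~ 244.95824363125138 F deck [-6.7419  2.0783  1.9356] M [-1.6169  0.127  -0.0485] [-0.003  0.     0.002  0.002 -0.001  0.001 -0.003] 30.7
```

Request:
{"fn": "send_rows", "kwargs": {"moves": [[[-0.06,0.24,0.04],0],[[-0.06,0.24,0.04],0],[[-0.06,0.24,0.04],0],[[-0.06,0.24,0.04],0],[[-0.06,0.24,0.04],0],[[-0.06,0.24,0.04],0],[[-0.06,0.24,0.04],0],[[-0.06,0.24,0.04],0]]}}

```text
time_s: 31.7
tool_pos: [0.5984, 0.1965, 0.0481]
eef_rot: [-3.138, 0.003, 1.813]
contact_force: [-1.8, -8.7, 0.6]
gripper_width: 0.0441
```

```bash
python3 st.py
```

```text
front deck [146.3357   3.1099  10.8969] nose~ 246.33568065414664 F deck [-7.8083  3.899   1.9499] M [-1.8217  0.0723 -0.0012] [-0.002 -0.001  0.002 -0.     0.001 -0.001 -0.001] 31.7
```

Request:
{"fn": "send_rows", "kwargs": {"moves": [[[-0.06,0.24,0.04],0],[[-0.06,0.24,0.04],0],[[-0.06,0.24,0.04],0],[[-0.06,0.24,0.04],0],[[-0.06,0.24,0.04],0],[[-0.06,0.24,0.04],0],[[-0.06,0.24,0.04],0],[[-0.06,0.24,0.04],0]]}}

```text
time_s: 32.7
tool_pos: [0.5983, 0.1969, 0.0483]
eef_rot: [-3.137, 0.005, 1.812]
contact_force: [1.5, -10.5, -1.9]
gripper_width: 0.0441
```

```bash
python3 st.py
```

```text
front deck [146.6979   3.1777  10.9487] nose~ 246.69792507197343 F deck [-10.7396   1.0387   0.0015] M [-2.3025 -0.1751 -0.0837] [-0.003 -0.002  0.004  0.    -0.     0.001 -0.002] 32.7
```

Request:
{"fn": "send_rows", "kwargs": {"moves": [[[-0.06,0.24,0.04],0],[[-0.06,0.24,0.04],0],[[-0.06,0.24,0.04],0],[[-0.06,0.24,0.04],0],[[-0.06,0.24,0.04],0],[[-0.06,0.24,0.04],0],[[-0.06,0.24,0.04],0],[[-0.06,0.24,0.04],0]]}}

```text
time_s: 33.7
tool_pos: [0.5981, 0.1972, 0.0483]
eef_rot: [-3.137, 0.007, 1.811]
contact_force: [1.5, -13.1, -2.9]
gripper_width: 0.0442
```

```bash
python3 st.py
```

```text
front deck [147.0479   3.2681  10.9625] nose~ 247.04792736639288 F deck [-13.4028   1.7188  -0.6008] M [-2.7668 -0.2684 -0.0017] [-0.003  0.002  0.003 -0.001  0.     0.001 -0.001] 33.7
```

Request:
{"fn": "send_rows", "kwargs": {"moves": [[[-0.06,0.24,0.04],0],[[-0.06,0.24,0.04],0],[[-0.06,0.24,0.04],0],[[-0.06,0.24,0.04],0],[[-0.06,0.24,0.04],0],[[-0.06,0.24,0.04],0],[[-0.06,0.24,0.04],0],[[-0.06,0.24,0.04],0]]}}

```text
time_s: 34.7
tool_pos: [0.598, 0.1975, 0.0485]
eef_rot: [-3.137, 0.009, 1.81]
contact_force: [1.8, -15.3, -4.7]
gripper_width: 0.0443
```

```bash
python3 st.py
```

```text
front deck [147.4133   3.3006  11.0285] nose~ 247.41332292710314 F deck [-15.86     1.9595  -1.9954] M [-3.2117 -0.5946  0.0002] [-0.005 -0.001  0.001  0.001 -0.     0.002 -0.001] 34.7
```

Request:
{"fn": "send_rows", "kwargs": {"moves": [[[0,0,0],0],[[0,0,0],0],[[0,0,0],0],[[0,0,0],0],[[0,0,0],0],[[0,0,0],0],[[0,0,0],0],[[0,0,0],0]]}}

```text
time_s: 35.7
tool_pos: [0.598, 0.1975, 0.0485]
eef_rot: [-3.137, 0.009, 1.81]
contact_force: [1.5, -14.4, -3.9]
gripper_width: 0.0437
```

```bash
python3 st.py
```

```text
front deck [147.4203   3.3131  11.0389] nose~ 247.42027522311147 F deck [-14.7539   2.0244  -1.3281] M [-3.1772 -0.5652 -0.0313] [-0.     0.    -0.001  0.001  0.001 -0.001  0.002] 35.7
```

About 9 N on the pad: force is roughly 8.5 N above the running drag, and the nose is 1.1–1.2 mm past first contact. Backing off gently.

Request:
{"fn": "send_rows", "kwargs": {"moves": [[[0.24,-0.96,-0.17],0],[[0.24,-0.96,-0.17],0],[[0.48,-1.91,-0.35],0],[[0.48,-1.91,-0.35],0],[[0.48,-1.91,-0.35],0],[[0.48,-1.91,-0.35],0],[[0.7,-2.9,-0.5],0],[[0.7,-2.9,-0.5],0]]}}

```text
time_s: 36.7
tool_pos: [0.6029, 0.1915, 0.0469]
eef_rot: [3.139, -0.001, 1.816]
contact_force: [-0.3, -0.6, 0.5]
gripper_width: 0.0445
```

```bash
python3 st.py
```

```text
front deck [140.2819   0.0246  10.679 ] nose~ 240.28187335153487 F deck [-0.373   0.4696  0.6138] M [-0.1154 -0.0216 -0.0061] [ 0.048  0.007  0.011 -0.001  0.014 -0.012  0.029] 36.7
```

Request:
{"fn": "send_rows", "kwargs": {"moves": [[[2.5,-10,-1],0],[[5,-20,0],0],[[10,-30,10],0],[[10,-40,20],0],[[10,-50,20],0],[[10,-50,20],0],[[10,-50,20],0],[[0,-20,0],0]]}}

```text
time_s: 37.7
tool_pos: [0.6607, -0.0875, 0.1377]
eef_rot: [3.138, 0.005, 1.808]
contact_force: [-0.3, -0.9, -0.7]
gripper_width: 0.044
```

```bash
python3 st.py; python3 - <<'E'
from h import *
t=imaging.get_image("scene")[:,:,::-1]; cv2.imwrite("pics/s10c.png",cv2.resize(t[130:270,300:430],None,fx=4.2,fy=4.2,interpolation=cv2.INTER_CUBIC))
t=imaging.get_image("top")[:,:,::-1];cv2.imwrite("pics/t10.png",t);cv2.imwrite("pics/t10c.png",cv2.resize(t[190:285,125:300],None,fx=4.5,fy=4.5,interpolation=cv2.INTER_CUBIC))
E
```

```text
front deck [-124.41     11.2124  149.5456] nose~ -24.41003417534168 F deck [-0.8999  0.4578 -0.5383] M [-0.046   0.0348  0.014 ] [ 0.206  0.043 -0.089 -0.005  0.01   0.03   0.197] 37.7
```

View pics/s10c.png

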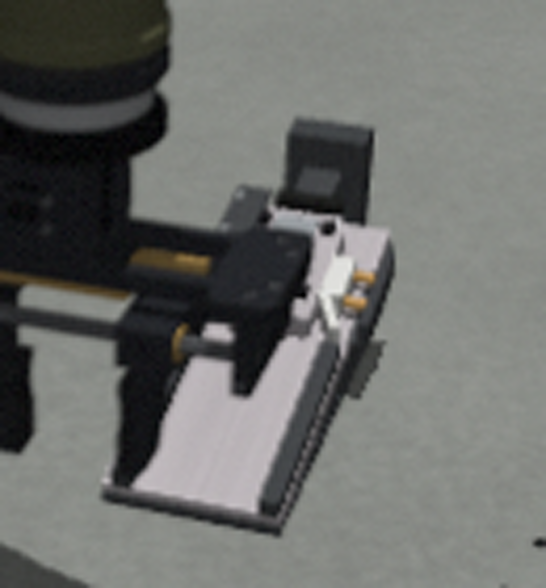

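View pics/t10c.png

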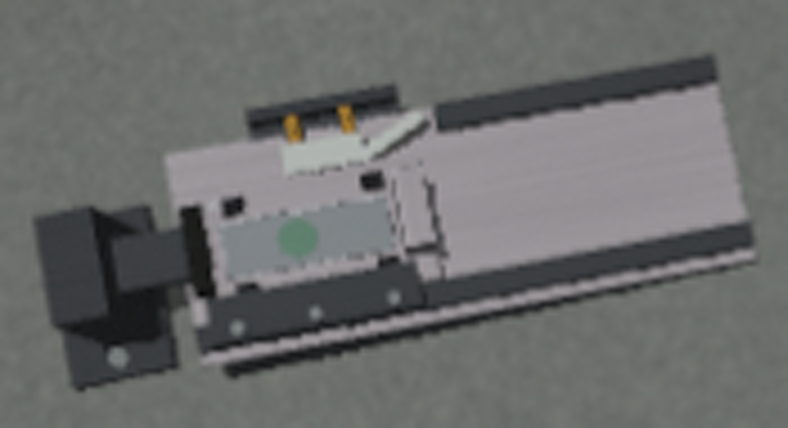

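View pics/t10.png

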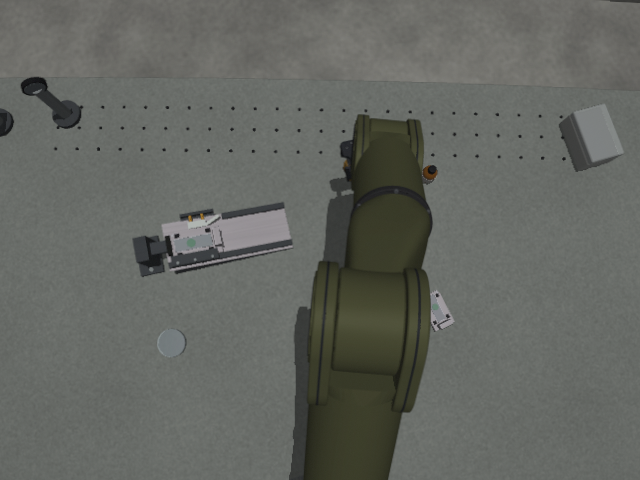

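Request:
{"fn": "send_rows", "kwargs": {"moves": [[[0,0,10],0],[[0,0,0],0],[[0,0,0],0],[[0,0,0],0],[[0,0,0],0],[[0,0,0],0],[[0,0,0],0],[[0,0,0],0]]}}

```text
time_s: 38.8
tool_pos: [0.6594, -0.08, 0.1458]
eef_rot: [3.142, -0.0, 1.815]
contact_force: [-0.2, -0.1, 0.2]
gripper_width: 0.0441
```

```bash
python3 - <<'E'
from h import *
s=robot.state();print(s["time_s"],s["tool_pos"],s["contact_force"])
t=imaging.get_image("scene")[:,:,::-1]; cv2.imwrite("pics/s11.png",t)
print(robot.finish_job())
E
```

```text
38.8 [ 0.6594 -0.08    0.1458] [-0.2137 -0.1074  0.2061]
the job is handed in; nothing more can be done
None
```

View pics/s11.png

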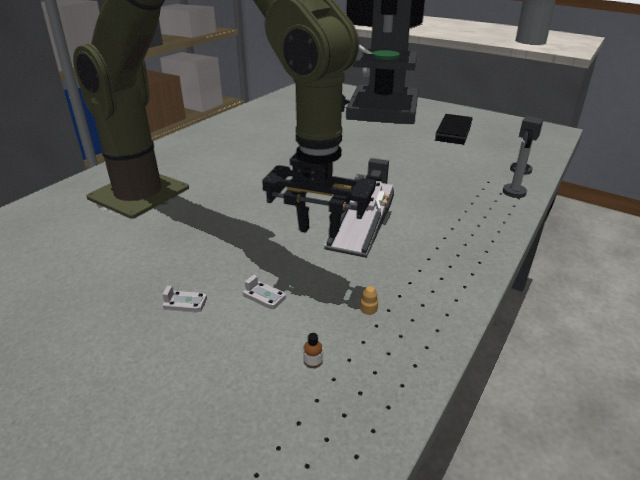

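The carrier is bedded against the top pad and left resting there, and I handed the job in at 38.8 s. I gripped the largest carrier by its thumb bar. I set it down nose uphill with the nose at about deck x = 114 mm, between the rails, and let go. Then I pushed it slowly on the tail face, with the fingers either side of the bar, under the lip and past the shoe.

**Pad press:** I estimate about 9 N, not measured directly. Three readings agree roughly:
- **Peak push:** 15.9 N against a running drag of about 6.8 N, which leaves about 9 N.
- **Held push:** 14.8 N, which leaves about 8 N.
- **Pad travel:** 1.1 to 1.2 mm past first contact, which is about 9 N at 1 mm per 8 N.

**Last checks:**
- **Carrier:** after backing off, the top view shows the nose at the pad, the long side under the lip and the shoe pushed outwards.
- **Robot:** it touches nothing; the wrist force was about 0.3 N.
- **Other items:** the dish (last seen in the top view just before handing in), the bottle and the lens stand where they were.
- **Pad position:** by touch the face came at about deck x = 246 mm; the pictures had put it at 244 to 246 mm, within calibration error. No check failed.

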